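# Slide the drip tray home under the waffle iron

## Task

The waffle iron's drip tray has been left lying askew on the counter in front of its bay. Slide it into the bay under the iron, bevelled nose first, until it is fully home with its front panel shut against the iron's base, then let go of it. Leave the other things on the counter where they stand.

Things in the scene. Friction and masses are not known exactly. Their poses are not given: they have to be found in the camera images.
- bay_mouth (a point): Fixed steel waffle iron: point on the counter, mid-mouth of its drip-tray bay, in the plane of the base's upright front face. +x points into the bay, y across, z up; the mouth faces the robot's right, +-15 degrees. Bay: straight side walls at y = +-68 mm, roof 36 high, floor is the counter, back stop at x = 155. Base 240 wide, 235 deep, 62 high; axes and numbers here are used below.
- guide_end (a point): Outer end of the guide cheek on the +y side, on its inner face, at bay_mouth x = -45, y = +89 mm, at the counter. Two splayed cheeks, 24 high, 6 thick, stand out from the mouth's sides, inner faces running from y = +-68 at x = 0 to y = +-89 at x = -45; they steer a slightly misplaced tray in. Same axes as bay_mouth.
- plates_top (a point): Top centre of the round waffle plates on the iron's base, 148 mm above the counter, 176 across, centred at bay_mouth x = 152: they begin 64 behind the front face. In front of them the base's top (62 high) is clear but for a dial 11 high at bay_mouth x = 30, y = -90. A handle sticks out to y = -185. Same axes as bay_mouth.
- tray_center (a point): Loose polished aluminium drip tray (friction about 0.3), 0.25 to 0.5 kg, open, flat on the counter: its centre, 15 mm above the underside. +x to its nose, y across, z up. Body x = -75..75, 130 wide; walls 3 thick, 30 high; floor 3 thick; nose corners bevelled 15 x 15. Inside 124 wide, 147 long. Starts 150 to 200 before bay_mouth along x, up to 45 to either side, nose within 20 degrees of the bay's +x.
- panel_face (a point): Middle of the outer face of the tray's steel front panel, at tray x = -83, 25 mm above the underside. The panel is 130 wide, 8 thick, 50 high and closes the tray's end opposite the nose. It is higher than the bay's roof, so it stops against the iron's front face: fully home, the panel stands 8 proud and tray_center is at bay_mouth x = 75. Same axes as the tray.
- jar_big: Bystander: large white storage jar, 96 across, 150 high; origin under its centre.
- tub: Bystander: tub with a blue lid, 96 x 76 x 62 high, standing to one side of the mouth of the iron; origin under its centre.
- mug: Bystander: white mug, 80 across, 90 high; origin under its centre.
- bowl: Bystander: blue bowl, 150 across, 60 high; origin under its centre.
- spatula: Bystander: spatula lying flat; origin near its middle.
Mind the look-alikes: they are no part of the job. Leave any purple look-alike of the part that bears tray_center alone.

How it is judged:
At the end, for the whole second after the job is handed in: The tray lies flat in the bay, square to it within 3 degrees and 8 mm of its middle line, nose inwards, with less than 5 mm of gap between its front panel and the iron's front face, at rest (x of tray_center in the frame of bay_mouth between 0.07 and 0.082 m and y of tray_center in the frame of bay_mouth between -0.008 and 0.008 m and z of tray_center in the frame of bay_mouth below 0.02 m and angle between the x axis of tray_center and the x axis of bay_mouth, either way round below 0.06 rad and angle between tray_center's own z axis and vertical below 0.06 rad and linear speed of tray below 0.01 m/s); the robot touches nothing.
It fails at once if a bystander is shifted by more than 30 mm or knocked over (distance of any of jar_big, tub, mug, bowl, spatula from where it was at the start of the episode above 0.03 m or angle between any of jar_big, tub, mug, bowl, spatula's own z axis and vertical above 0.5 rad).
It also fails if it takes over 69 s, if anything falls off the work surface, if the arm or the gripper's body presses on something with over 40 N, if the wrist force passes 120 N, or if a joint passes its speed limit or range.

## Robot

A 7-joint arm with a two-finger parallel gripper is mounted at the origin on the work surface. World frame = base frame: x ahead of the robot, y to its left, z up, the work surface at z = 0. Lengths are in m, angles in rad, forces in N, time in s.
With the tool pointing down it reaches from about 0.35 to 0.9 m from the base axis. Payload 8.1 kg.
Tool frame: the origin (TCP) lies between the finger pads; the fingertips stand ahead of it and the grasp point (between the pads) is the TCP (arm.nose_length is the z of the fingertips in the tool frame, in m); z points along the fingers, y is the line along which they close (so a half turn about z gives the same grasp; the last joint's range is limited). The gripper opens to 92 mm and grips with 3 to 60 N. Pads are 19 mm wide; open, the fingers measure 130 mm over their backs; the gripper's body (75 mm by 190 mm) begins 47 mm behind the grasp point.
Start: joints at [-1.396, 0.434, 0.025, 1.573, -0.012, 1.134, -0.075], TCP at [0.171, 0.601, 0.22] pointing down, gripper open.
Joint ranges: [-2.62, 2.62], [-0.44, 2.09], [-1.27, 1.32], [0.08, 2.57], [-1.32, 4.46], [0.12, 2], [-2.74, 2.74]. Speed limits (rad/s): [2.22, 2.22, 3.01, 3.01, 3.14, 3.14, 3.14].

## Interface

Orientations are given as a rotation vector (axis times angle).
In Python, from cell import sensors, optics, arm gives the robot as it stands.
- The arm moves only by the tool arm_command, never from a script. Its argument "deltas" is one flat list of numbers, 7 for each row, row after row: the turn, a rotation vector about the world's x, y, z as a fraction of full scale, then the shift along the world's x, y, z as a fraction of full scale, then the finger opening in mm, from 0 to 91.8. In form: [wx, wy, wz, dx, dy, dz, fingers, wx, wy, wz, dx, dy, dz, fingers, ...]. A call has 1 to 20 rows; each row is the pose to reach, as a shift and turn from the pose commanded when the call began; what a row does not reach only later rows make up. Full scale, the value 1, is 1 m for a shift and 90 degrees for a turn. A row lasts 1/10 s, in which the tool goes at most 50 mm and 8.59 degrees, less where a joint would pass 70% of its speed; a pose out of reach is approached as far as the arm can. A call with a number of a shift or a turn outside -1 to 1 is refused whole. A call with a gripper value outside its range is refused whole. The fingers move at their own pace and stop on an object; "force" is the grip in N (left out, the last holds). Time passes only in rows, so rows that repeat a pose let the fingers close. It gives the time, the measured TCP pose, the force, the opening and the grip force at its end, in the units of the state.
- sensors.observe(): the state, without advancing time (a new reading comes with each control period).
- optics.get_image(name): name is "side" or "top"; returns the picture (420x560x3 uint8, blue, green, red); there is no depth.
- optics.calibration(name): a dict with "camera_matrix" (3x3 intrinsics, pixels), "rvec" (rotation vector, rad) and "tvec" (3), from world to camera coordinates, as OpenCV has them. Camera axes: x right, y down, z forward; pixel columns grow to the right and rows downward; lengths in m; the calibration is good to about 2 mm. A picture is of the moment at which its call begins. calibration takes no time and is no camera call.
- arm.sign_off(): hands the job in; it is judged then, once.
The state is a dict: "clock": time; "joints": joint angles; "dq": joint speeds; "joint_efforts": joint torques, N m; "position": TCP position; "ee_rot": TCP orientation; "force": force on the tool from outside, world axes, zero at the start; "ft_torque": the same for the moment, N m; "width": opening from 0.0 (shut) to 1.0 (fully open); "gripper_force": force on a finger pad.
Only numpy, scipy, OpenCV 4.12 (cv2) and the standard library are available. Lean on these libraries where they do the work, as an engineer would, in place of code of your own. Each camera call takes 0.05 s, during which the arm holds its last target. There are 200 camera calls.

## Working session

There is one attempt and no reset: what is moved stays moved. The work goes in short steps, Python scripts to look and compute and a tool call to move; the robot and the scene stay as the last step left them, time stands still between calls to the robot, and variables do not carry over. Pictures are saved under pics/ and viewed, at most 10 in all, crops included, and the job is handed in when it is done.

Besides the shell and the picture viewer there is one more tool, called after ">>>" as name(argument=value, ...), one argument or row to a line, values as JSON. arm_command: Moves the arm, as the interface text tells. Its arguments: {"type":"object","properties":{"deltas":{"type":"array","items":{"type":"number"}},"force":{"type":"number"}},"required":["deltas"]}

```bash
mkdir -p pics; ls; python3 - <<'E'
from cell import sensors, optics, arm
import cv2
for n in("top","side"):
    cv2.imwrite(f"pics/{n}0.png",optics.get_image(n)); print(n,optics.calibration(n))
print(sensors.observe(),arm.nose_length)
E
```

```text
pics
top {'camera_matrix': array([[396.00314691,   0.        , 279.7950163 ],
       [  0.        , 396.00314691, 216.48394248],
       [  0.        ,   0.        ,   1.        ]]), 'rvec': array([ 2.2077141 , -2.16876081,  0.08765576]), 'tvec': array([-0.02790954,  0.53327895,  1.08838847])}
side {'camera_matrix': array([[394.0751696 ,   0.        , 280.98789746],
       [  0.        , 394.0751696 , 214.79699241],
       [  0.        ,   0.        ,   1.        ]]), 'rvec': array([ 2.18995357, -0.83623335,  0.36060664]), 'tvec': array([-0.38725718,  0.33655788,  0.94905488])}
{'clock': 0.1, 'joints': array([-1.39561511,  0.4351412 ,  0.02498168,  1.57400046, -0.01161596,
        1.13402152, -0.07513055]), 'dq': array([ 0.00024106, -0.00257909, -0.00049945, -0.00107572,  0.00028858,
        0.001009  , -0.00080039]), 'joint_efforts': array([ 2.53921244e-03, -6.69119239e+01,  9.87550579e-01, -3.15139353e+01,
       -6.05732971e-02,  3.74388951e-02,  3.99632268e-05]), 'position': array([0.17131074, 0.60057102, 0.21963326]), 'ee_rot': array([-4.35102434e-01, -3.11123542e+00,  2.23533101e-03]), 'force': array([ 0.06239876,  0.00559628, -0.92094274]), 'ft_torque': array([ 0.01073776,  0.00693176, -0.07139995]), 'gripper_force': 0.0, 'width': 1.0001324293530127} 0.019
```

View pics/top0.png

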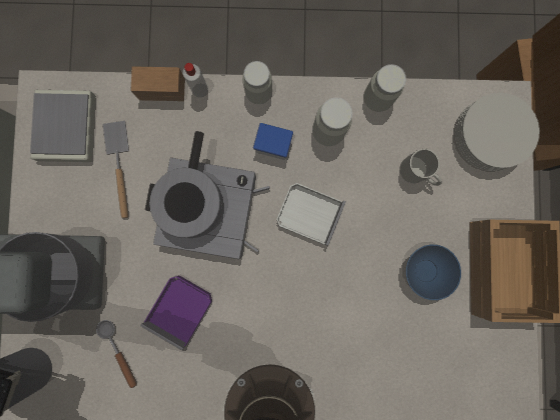

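View pics/side0.png

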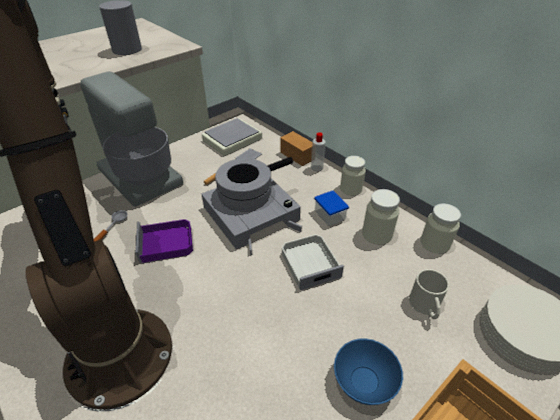

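The top view shows the iron at about (205,208), its mouth facing right with cheeks at (262,190) and (250,246). The tray is at (310,215) with its panel on the right, the tub at (273,140), and the purple look-alike at (178,312). I'll zoom in for corners.

```bash
cat > h.py <<'E'
import numpy as np, cv2
from cell import sensors, optics, arm
def ray(n,uv):
    c=optics.calibration(n);R,_=cv2.Rodrigues(c["rvec"]);t=np.ravel(c["tvec"])
    p=cv2.undistortPoints(np.array([[uv]],float),c["camera_matrix"],None)[0,0]
    return -R.T@t, R.T@np.array([p[0],p[1],1.])
def plane(n,uv,z):
    o,d=ray(n,uv); return o+d*(z-o[2])/d[2]
def proj(n,P):
    c=optics.calibration(n); return cv2.projectPoints(np.array(P,float).reshape(-1,1,3),c["rvec"],c["tvec"],c["camera_matrix"],None)[0][:,0]
E
python3 - <<'E'
import cv2
a=cv2.imread("pics/top0.png");c=a[145:270,230:350]
cv2.imwrite("pics/c1.png",cv2.resize(c,None,fx=4.8,fy=4.8,interpolation=cv2.INTER_CUBIC))
c=a[145:270,140:270];cv2.imwrite("pics/c2.png",cv2.resize(c,None,fx=4.8,fy=4.8,interpolation=cv2.INTER_CUBIC))
E
```

```text
(no output)
```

View pics/c1.png

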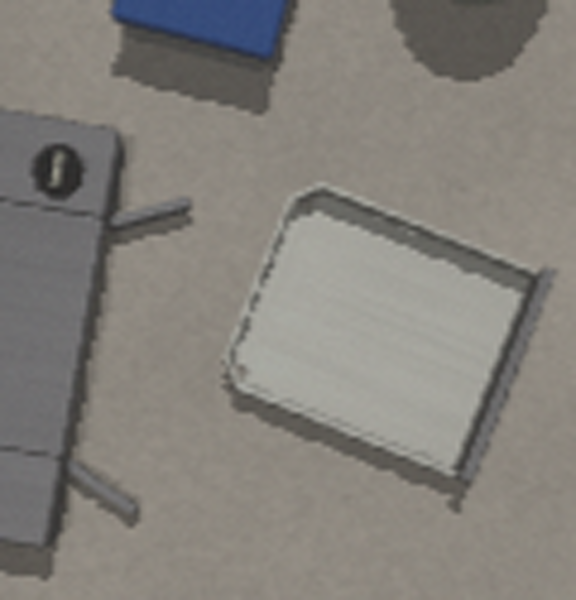

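View pics/c2.png

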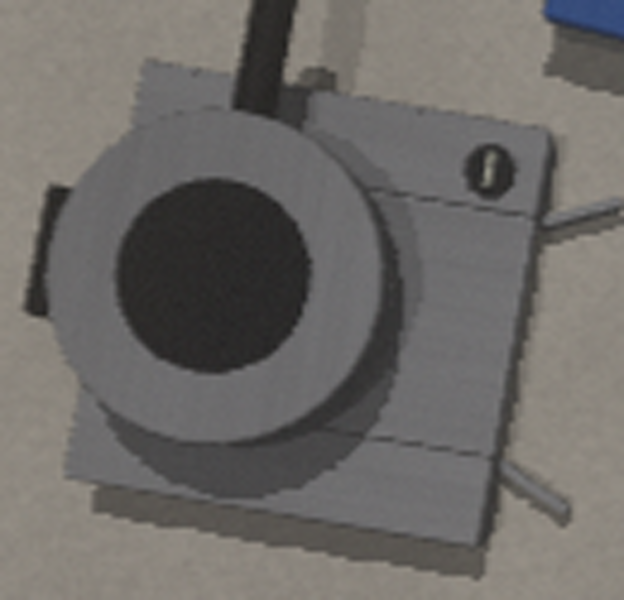

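Crops: iron's front top edge runs c1 (119,128) to (49,545); cheek ends are (190,207) and (137,512). The tray's nose bevels are near (322,186) and (228,375), and its panel top runs (550,269) to (463,480).

```bash
python3 - <<'E'
from h import *
f=lambda u,v,z,x0=230:plane("top",((u+.5)/4.8-.5+x0,(v+.5)/4.8-.5+145),z)[:2]
F1,F2=f(119,128,.062),f(49,545,.062); B1,B2=f(147,62,.062,140),f(68,478,.062,140)
print("base",F1,F2,B1,B2,np.linalg.norm(F1-F2),np.linalg.norm(F1-B1),np.linalg.norm(F2-B2))
d=F2-F1;d/=np.linalg.norm(d); bx=np.array([d[1],-d[0]]); 
if bx[1]<0: bx=-bx
e=(F1-B1+F2-B2);e=-e/np.linalg.norm(e)
print("yaw front",np.degrees(np.arctan2(bx[1],bx[0])),"yaw sides",np.degrees(np.arctan2(e[1],e[0])))
print("mouth mid",(F1+F2)/2)
by=np.array([-bx[1],bx[0]]);M=(F1+F2)/2
loc=lambda p:np.round([(p-M)@bx,(p-M)@by],4)
print("cheeks",loc(f(190,209,.024)),loc(f(139,508,.024)))
S1,S2=f(105,216,.062),f(70,456,.062);print("seams",loc(S1),loc(S2))
# plates
m=f(214,275,.148,140);print("plates",loc(m))
# tray
P1,P2=f(552,268,.05),f(463,484,.05);N1,N2=f(322,186,.03),f(229,378,.03)
print("panel",P1,P2,np.linalg.norm(P1-P2))
W1=f(540,277,.03);print('rim side len',np.linalg.norm(N1-W1))
t=P2-P1;t/=np.linalg.norm(t);tx=np.array([-t[1],t[0]]);tx*=np.sign(tx[1])
s=W1-N1;print("tray yaw panel",np.degrees(np.arctan2(tx[1],tx[0])),"side",np.degrees(np.arctan2(-s[1],-s[0])))
pm=(P1+P2)/2;print("panel mid",pm,loc(pm),"center",pm+.083*tx,loc(pm+.083*tx))
E
```

```text
base [0.65220201 0.05287463] [0.41729067 0.0865589 ] [0.68554274 0.28183897] [0.45039626 0.31688327] 0.237314072644838 0.23137907271150773 0.23269141345488367
yaw front 81.83990018069028 yaw sides 81.76800613298026
mouth mid [0.53474634 0.06971676]
cheeks [-0.0454 -0.0849] [-0.0444  0.0913]
seams [-0.0004 -0.068 ] [-0.0033  0.0681]
plates [ 0.1514 -0.    ]
panel [ 0.57861818 -0.19443676] [ 0.45513588 -0.14485441] 0.13306497912910753
rim side len 0.13689361010302828
tray yaw panel 68.12285729662815 side 68.21394021809043
panel mid [ 0.51687703 -0.16964559] [-0.2395 -0.0163] center [ 0.54780429 -0.09262283] [-0.1588 -0.036 ]
```

```bash
python3 - <<'E'
from h import *
for uv in((105,235),(105,320),(0,320)):print("mixer base",plane("top",uv,.0))
for uv in((78,265),(60,300)):print("mixer bowl edge",[plane("top",uv,z)[:2].round(3) for z in(.1,.25)])
print(proj("side",[[.48,.42,0],[.48,.42,.3],[.171,.601,.22]]))
print("side check panel ends top, tray center",proj("side",[[.579,-.194,.05],[.455,-.145,.05],[.535,.07,0]]))
E
```

```text
mixer base [0.47368974 0.47449703 0.        ]
mixer base [0.23744894 0.46286092 0.        ]
mixer base [0.23281981 0.7533915  0.        ]
mixer bowl edge [array([0.394, 0.496]), array([0.403, 0.422])]
mixer bowl edge [array([0.305, 0.537]), array([0.327, 0.457])]
[[195.08784889 188.88005677]
 [180.23441542 112.75450455]
 [ 66.65469774 147.98464159]]
side check panel ends top, tray center [[343.86067572 263.6432302 ]
 [299.16096078 276.93772948]
 [270.14849204 233.31205865]]
```

>>> arm_command(
  deltas=[0,0,0,0,-0.05,0.01,60,0,0,0,0,-0.1,0.02,60,0,0,0,0,-0.14,0.03,60,0,0,0,0,-0.18,0.03,60,0,0,0,0,-0.22,0.03,60,0,0,0,0,-0.22,0.03,60,0,0,0,0.025,-0.255,0.03,60,0,0,0,0.05,-0.29,0.03,60,0,0,0,0.075,-0.325,0.03,60,0,0,0,0.1,-0.36,0.03,60,0,0,-0.02,0.125,-0.395,0.03,60,0,0,-0.03,0.15,-0.43,0.03,60,0,0,-0.04,0.175,-0.465,0.03,60,0,0,-0.05,0.2,-0.5,0.03,60,0,0,-0.066,0.23,-0.55,0.03,60,0,0,-0.066,0.23,-0.55,0.03,60,0,0,-0.066,0.23,-0.55,0.03,60],
)

```text
clock: 1.8
position: [0.4022, 0.0499, 0.2503]
ee_rot: [0.601, 3.083, -0.001]
force: [-0.5, 0.2, 0.6]
width: 0.653
gripper_force: 0.0
```

>>> arm_command(
  deltas=[0,0,0,0.025,-0.045,0,60,0,0,0,0.05,-0.09,0,60,0,0,0,0.075,-0.135,0,60,0,0,0,0.1,-0.18,0,60,0,0,0,0.116,-0.216,0,60,0,0,0,0.116,-0.216,0,60,0,0,0,0.116,-0.216,-0.04,60,0,0,0,0.116,-0.216,-0.08,60,0,0,0,0.116,-0.216,-0.12,60,0,0,0,0.116,-0.216,-0.14,60,0,0,0,0.116,-0.216,-0.14,60,0,0,0,0.116,-0.216,-0.14,60],
)

```text
clock: 3.0
position: [0.5177, -0.1634, 0.1106]
ee_rot: [-0.593, -3.084, -0.001]
force: [0.9, -0.5, 0.8]
width: 0.653
gripper_force: 0.0
```

```bash
python3 - <<'E'
from h import *
a=optics.get_image("side");cv2.imwrite("pics/s1.png",cv2.resize(a[130:340,180:420],None,fx=2.5,fy=2.5))
s=sensors.observe();print(s["position"],s["ee_rot"],s["force"])
E
```

```text
[ 0.51827833 -0.16399281  0.11133314] [5.93414274e-01 3.08398581e+00 9.25718226e-04] [0.94194503 0.62936148 0.50282909]
```

View pics/s1.png

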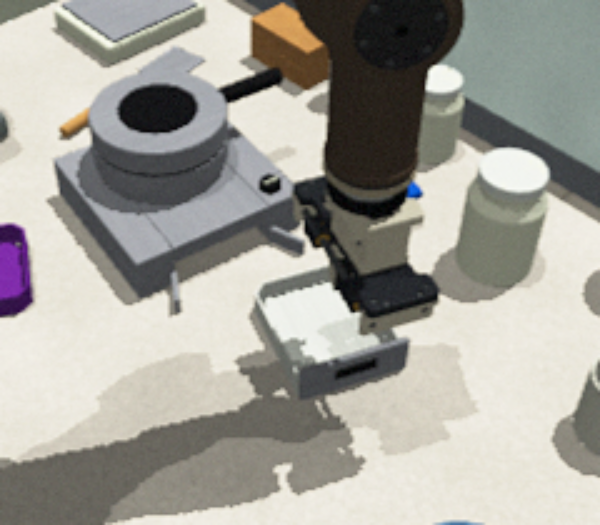

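The open fingers stand above the panel (crop 355,360), one on each side. I'll go down and grip.

>>> arm_command(
  deltas=[0,0,0,0,-0.002,-0.03,60,0,0,0,0,-0.002,-0.055,60,0,0,0,0,-0.002,-0.074,60,0,0,0,0,-0.002,-0.074,60,0,0,0,0,-0.002,-0.074,0,0,0,0,0,-0.002,-0.074,0,0,0,0,0,-0.002,-0.074,0,0,0,0,0,-0.002,-0.074,0,0,0,0,0,-0.002,-0.074,0,0,0,0,0,-0.002,-0.074,0,0,0,0,0,-0.002,-0.074,0,0,0,0,0,-0.002,-0.074,0,0,0,0,0,-0.002,-0.074,0,0,0,0,0,-0.002,-0.074,0],
  force=35,
)

```text
clock: 4.45
position: [0.5173, -0.1672, 0.0364]
ee_rot: [-0.596, -3.085, 0.0]
force: [-2.2, -1.4, 2.1]
width: 0.081
gripper_force: 35.0
```

>>> arm_command(
  deltas=[0,0,0.03,-0.002,0.006,0,0,0,0,0.06,-0.005,0.012,0,0,0,0,0.09,-0.007,0.018,0,0,0,0,0.12,-0.009,0.024,0,0,0,0,0.153,-0.012,0.029,0,0,0,0,0.153,-0.012,0.029,0,0,0,0,0.153,-0.012,0.029,0,0],
)

```text
clock: 5.15
position: [0.5051, -0.1368, 0.0364]
ee_rot: [-0.22, -3.133, -0.002]
force: [-0.7, 2.8, 5.3]
width: 0.082
gripper_force: 35.0
```

```bash
python3 - <<'E'
from h import *
a=optics.get_image("top");cv2.imwrite("pics/t2.png",cv2.resize(a[145:270,230:350],None,fx=4.8,fy=4.8,interpolation=cv2.INTER_CUBIC))
s=sensors.observe();print(s["position"],s["ee_rot"],s["force"])
E
```

```text
[ 0.50521538 -0.13707993  0.03637614] [-2.21097979e-01 -3.13315405e+00 -1.83164476e-03] [-0.78151431  2.85165834  4.43281604]
```

View pics/t2.png

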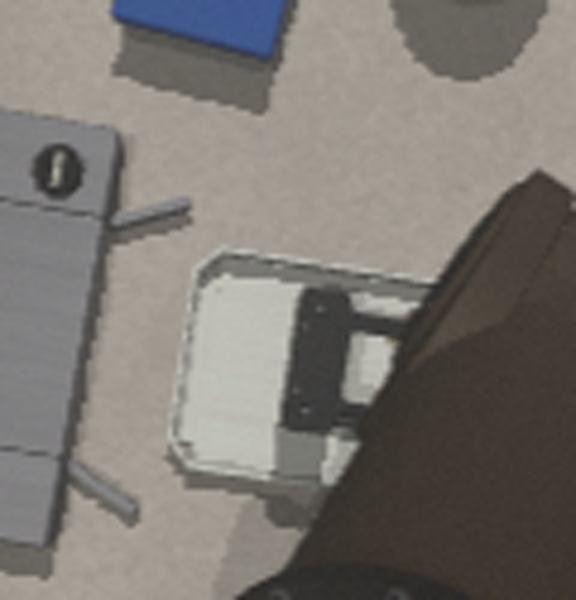

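The tray is now lined up. Its nose edge runs (190,281) to (169,437) and its upper rim line (228,249) to (438,281). I'll compare it with the bay axes.

```bash
python3 - <<'E'
from h import *
f=lambda u,v,z:plane("top",((u+.5)/4.8-.5+230,(v+.5)/4.8-.5+145),z)[:2]
M=np.array([.5347,.0697]);y=np.radians(81.8);bx=np.array([np.cos(y),np.sin(y)]);by=np.array([-bx[1],bx[0]])
for n,p in dict(U1=(228,249),U2=(438,281),L1=(190,472),L2=(322,490),N1=(190,281),N2=(169,437)).items():
    q=f(*p,.03)-M;print(n,(q@bx*1e3).round(1),(q@by*1e3).round(1))
E
```

```text
U1 -71.1 -64.6
U2 -194.1 -65.8
L1 -70.2 66.1
L2 -146.7 64.1
N1 -52.4 -42.7
N2 -55.1 48.2
```

>>> arm_command(
  deltas=[0,0,0,0.002,0.014,0,0,0,0,0,0.004,0.028,0,0,0,0,0,0.006,0.042,0,0,0,0,0,0.008,0.055,0,0,0,0,0,0.009,0.063,0,0,0,0,0,0.01,0.071,0,0,0,0,0,0.011,0.079,0,0,0,0,0,0.011,0.079,0,0],
)

```text
clock: 6.0
position: [0.5168, -0.0569, 0.0364]
ee_rot: [-0.219, -3.134, -0.002]
force: [0.3, 2.0, 4.6]
width: 0.082
gripper_force: 35.0
```

Nose is about 27 mm inside with no resistance, so I'll continue.

>>> arm_command(
  deltas=[0,0,0,0.002,0.012,0,0,0,0,0,0.003,0.024,0,0,0,0,0,0.005,0.036,0,0,0,0,0,0.007,0.048,0,0,0,0,0,0.009,0.06,0,0,0,0,0,0.01,0.072,0,0,0,0,0,0.01,0.072,0,0],
)

```text
clock: 6.7
position: [0.5268, 0.0165, 0.0364]
ee_rot: [0.217, 3.134, 0.003]
force: [0.9, 2.4, 4.0]
width: 0.081
gripper_force: 35.0
```

>>> arm_command(
  deltas=[0,0,0,0,0,0,28,0,0,0,0,0,0,28,0,0,0,0,0,0,28,0,0,0,0,0,0,28,0,0,0,0,0,0,28,0,0,0,0,0,0.02,28,0,0,0,0,0,0.06,28,0,0,0,0,0,0.1,28,0,0,0,-0.003,-0.02,0.13,28,0,0,0,-0.008,-0.055,0.13,28,0,0,0,-0.008,-0.055,0.13,28,0,0,0,-0.008,-0.055,0.13,28],
)

```text
clock: 7.9
position: [0.5182, -0.0426, 0.1664]
ee_rot: [0.225, 3.133, 0.001]
force: [-0.2, 0.6, 0.7]
width: 0.307
gripper_force: 0.0
```

```bash
python3 - <<'E'
from h import *
s=sensors.observe();print(s["position"],s["ee_rot"],s["joints"].round(2))
E
```

```text
[ 0.51815537 -0.04259117  0.16643091] [2.25026706e-01 3.13340575e+00 7.49932384e-04] [-0.54  0.36  0.68  1.94 -0.28  0.94  1.71]
```

>>> arm_command(
  deltas=[0,0,-0.09,0,0,0,0,0,0,-0.18,0,0,0,0,0,0,-0.27,0,0,0,0,0,0,-0.36,0,0,0,0,0,0,-0.45,0,0,0,0,0,0,-0.54,0,0,0,0,0,0,-0.63,0,0,0,0,0,0,-0.72,0,0,0,0,0,0,-0.81,0,0,0,0,0,0,-0.9,0,0,0,0,0,0,-1,0,0,0,0,0,0,-1,0,0,0,0,0,0,-1,0,0,0,0,0,0,-1,0,0,-0.04,0,0,0,-1,0,0,-0.08,0,0,0,-1,0,0,-0.115,0,0,0,-1,0,0,-0.131,0,0,0,-1,0,0,-0.131,0,0,0,-1,0,0,-0.131,0],
)

```text
clock: 9.8
position: [0.5186, -0.042, 0.0357]
ee_rot: [-2.371, -2.061, -0.0]
force: [-0.0, -0.9, 0.6]
width: 0.005
gripper_force: 0.0
```

```bash
python3 - <<'E'
from h import *
a=optics.get_image("side");cv2.imwrite("pics/s3.png",cv2.resize(a[130:340,180:420],None,fx=2.5,fy=2.5))
s=sensors.observe();print(s["position"],s["ee_rot"],s["force"],s["width"],s["joints"].round(2))
E
```

```text
[ 0.51906884 -0.0420892   0.03624867] [2.37069317e+00 2.06037772e+00 1.55554479e-03] [ 0.03888735 -0.77866545 -0.26094684] 0.006513592899664675 [-0.64  0.67  0.9   2.07 -0.77  0.78  0.61]
```

View pics/s3.png

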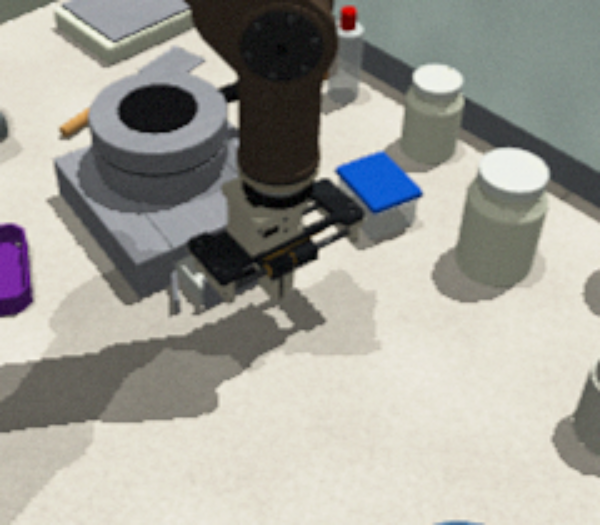

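>>> arm_command(
  deltas=[0,0,0,0.002,0.015,0,0,0,0,0,0.004,0.03,0,0,0,0,0,0.006,0.04,0,0,0,0,0,0.007,0.048,0,0,0,0,0,0.008,0.056,0,0,0,0,0,0.009,0.064,0,0,0,0,0,0.01,0.072,0,0,0,0,0,0.0115,0.08,0,0,0,0,0,0.0115,0.08,0,0],
)

```text
clock: 10.75
position: [0.5301, 0.0397, 0.0351]
ee_rot: [-2.37, -2.061, -0.0]
force: [-0.3, 1.0, 0.9]
width: 0.002
gripper_force: 0.0
```

>>> arm_command(
  deltas=[0,0,0,0.0005,0.003,0,0,0,0,0,0.001,0.006,0,0,0,0,0,0.0013,0.009,0,0,0,0,0,0.0015,0.011,0,0,0,0,0,0.0015,0.011,0,0],
)

```text
clock: 11.25
position: [0.5315, 0.0494, 0.0353]
ee_rot: [-2.372, -2.059, -0.0]
force: [-0.1, -0.1, 1.0]
width: 0.007
gripper_force: 0.0
```

>>> arm_command(
  deltas=[0,0,0,0.0002,0.0015,0,0,0,0,0,0.0004,0.003,0,0,0,0,0,0.0006,0.004,0,0,0,0,0,0.0006,0.004,0,0],
)

```text
clock: 11.65
position: [0.5316, 0.0507, 0.0354]
ee_rot: [2.373, 2.056, -0.003]
force: [-1.1, -8.2, 0.9]
width: 0.005
gripper_force: 3.9
```

```bash
python3 - <<'E'
from h import *
a=optics.get_image("side");cv2.imwrite("pics/s4.png",cv2.resize(a[180:300,220:340],None,fx=4.8,fy=4.8,interpolation=cv2.INTER_CUBIC))
s=sensors.observe();print(s["position"],s["force"])
E
```

```text
[0.53160833 0.05075206 0.03539743] [-1.28412687 -7.81627734  0.22603828]
```

View pics/s4.png

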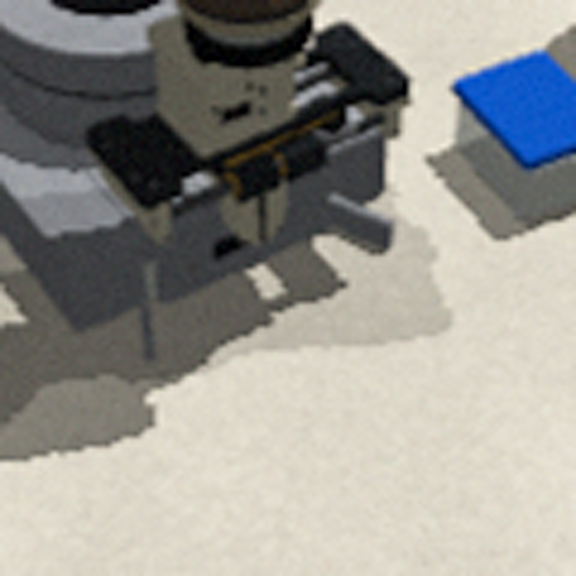

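The panel looks shut against the face and the push has met 8 N with the TCP where home predicts. I'll press slightly more, then back off.

>>> arm_command(
  deltas=[0,0,0,0.0003,0.002,0,0,0,0,0,0.0006,0.004,0,0,0,0,0,0.0006,0.004,0,0,0,0,0,0.0006,0.004,0,0],
)

```text
clock: 12.1
position: [0.5316, 0.0509, 0.0354]
ee_rot: [2.374, 2.05, -0.008]
force: [-4.6, -18.3, 0.2]
width: 0.004
gripper_force: 9.6
```

Solid stop: the TCP moved just 0.2 mm while the force rose to 18 N. I'll back off, lift and check.

>>> arm_command(
  deltas=[0,0,0,-0.001,-0.008,0,0,0,0,0,-0.004,-0.03,0,0,0,0,0,-0.01,-0.07,0,0,0,0,0,-0.01,-0.07,0.04,0,0,0,0,-0.01,-0.07,0.08,0,0,0,0,-0.015,-0.1,0.12,0,0,0,0,-0.02,-0.14,0.15,0,0,0,0,-0.02,-0.18,0.18,0,0,0,0,-0.02,-0.22,0.2,0,0,0,0,-0.02,-0.22,0.2,0,0,0,0,-0.02,-0.22,0.2,0],
)

```text
clock: 13.2
position: [0.5127, -0.1637, 0.2358]
ee_rot: [2.375, 2.056, 0.003]
force: [0.4, 1.1, -0.7]
width: 0.003
gripper_force: 0.0
```

```bash
python3 - <<'E'
from h import *
a=optics.get_image("side")[180:300,190:310];b=optics.get_image("top")[145:265,200:290]
r=lambda i:cv2.resize(i,None,fx=3.6,fy=3.6,interpolation=cv2.INTER_CUBIC)
cv2.imwrite("pics/f.png",np.hstack([r(a),r(b)]))
print(sensors.observe()["position"])
E
```

```text
[ 0.51255175 -0.16147378  0.23457304]
```

View pics/f.png

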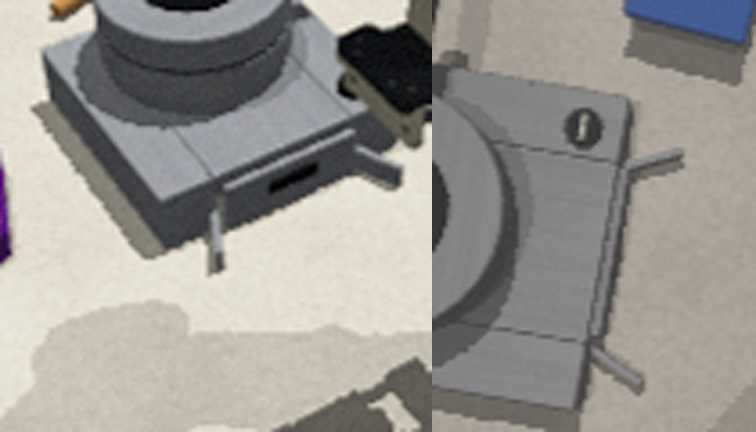

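Both views show the panel flush and parallel against the iron's front face: left (225,185) to (355,135), right (628,170) to (598,335). The gripper is clear and the tub hasn't moved.

```bash
python3 -c "
from cell import arm; print(arm.sign_off())"
```

```text
the job is handed in; nothing more can be done
None
```

The drip tray is fully home, its panel flush against the iron's front face in both camera views; the arm let go and stands clear, and I handed the job in at about 13 s (no verdict was returned).

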